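# Close up the mosaic stone stock

## Robot

A 6-joint arm with a two-finger parallel gripper is mounted at the origin on the work surface. World frame = base frame: x ahead of the robot, y to its left, z up, the work surface at z = 0. Lengths are in m, angles in rad, forces in N, time in s.
With the tool pointing down it reaches from about 0.25 to 0.8 m from the base axis. Payload 3.9 kg.
Tool frame: the origin (TCP) lies at the very end of the fingers, on their centre line; the grasp point (between the pads) lies 19 mm behind it; z points along the fingers, y is the line along which they close (so a half turn about z gives the same grasp; the last joint's range is limited). The gripper opens to 85 mm and grips with 20 to 120 N. Pads are 22 mm wide; open, the fingers measure 114 mm over their backs; the gripper's body (76 mm by 85 mm) begins 54 mm behind the grasp point. The pads swing forward as they close: fully open they stand 13 mm farther back than shut.
Start: joints at [1.182, 0.26, -0.138, 1.173, 0, 1.571], TCP at [0.199, 0.486, 0.231] pointing down, gripper open.
Joint ranges: [-2.78, 2.78], [-0.83, 1.72], [-1.28, 1.37], [-1.9, 2.12], [-1.57, 1.48], [-3.14, 3.14]. Speed limits (rad/s): [2.57, 2.57, 3.14, 3.14, 3.14, 3.14].

## Interface

Orientations are given as a 3x3 rotation matrix whose columns are the frame's x, y, z axes.
In Python, from rig import robot gives the robot as it stands. The module is installed in compiled form; this text tells all that it offers.
- The arm moves only by the shell command python3 -m inch 'ROWS' [FORCE]. ROWS is a JSON object of lists of equal length, an entry for each row: "hand": the finger opening in mm, from 0 to 85.4; "linear": the shift along the tool's x, y, z in units of 40 mm (1.0 is 40 mm), a list of three; "turn": the turn about the tool's z in units of 0.1 rad (1.0 is 0.1 rad). A call has 1 to 20 rows; each row shifts and turns the commanded pose from where the row before left it, along the tool's axes as they then stand; what a row does not reach is not made up. A row lasts 1/10 s, in which the tool goes at most 50 mm and 8.59 degrees, less where a joint would pass 70% of its speed; a pose out of reach is approached as far as the arm can. A call with a number of a shift or a turn outside -1 to 1 is refused whole. A call with a gripper value outside its range is refused whole. The fingers move at their own pace and stop on an object; FORCE is the grip in N (left out, the last holds). Time passes only in rows, so rows that do not move let the fingers close. It gives the time, the measured TCP pose, the force, the opening and the grip force at its end, in the units of the state.
- robot.read_state(): the state, without advancing time (a new reading comes with each control period).
- robot.capture(name): name is "scene" or "top" or "wrist"; returns the picture (480x640x3 uint8, red, green, blue); there is no depth.
- robot.camera_info(name): a dict with "fx", "fy", "cx", "cy" (pixels), "R" (3x3) and "t" (3): a world point X has camera coordinates R X + t. Camera axes: x right, y down, z forward; pixel columns grow to the right and rows downward; lengths in m; the calibration is good to about 2 mm. A picture is of the moment at which its call begins: read the wrist's pose just before it. camera_info takes no time and is no camera call; for the wrist camera it gives the pose at the moment of the call.
- robot.close_job(): hands the job in; it is judged then, once.
Trained networks look in the newest picture that a camera, given by its name, has taken for a name from the list of things; names that differ only in an ending like _2 or _b are one class to them, and where a whole thing is asked for, a point or a joint stands for the part that bears it (a point fixed in the world has none). Each returns a list of dicts, best first, with "p" (0 to 1); they miss things now and then, are a little off and sometimes report something else, mostly with a low value. They report only what shows in the picture. A call takes as long as a camera call. They do not tell look-alikes from the thing itself.
- robot.masks_of(camera, target): "pixels" (480x640 bool, what is visible of it) and "uv" ([column, row] in pixels, amid what is visible of it).
The state is a dict: "time_s": time; "joint_positions": joint angles; "dq": joint speeds; "joint_torque": joint torques, N m; "ee_pos": TCP position; "tool_rot": TCP orientation; "contact_force": force on the tool from outside, world axes, zero at the start; "wrist_torque": the same for the moment, N m; "gripper_width": finger opening in m; "gripper_force": force on a finger pad.
Only numpy, scipy, OpenCV 4.12 (cv2) and the standard library are available. Lean on these libraries where they do the work, as an engineer would, in place of code of your own. Each camera call takes 0.05 s, during which the arm holds its last target. There are 200 camera calls.

## Task

Close up the mosaic stones for the night: with your fingertips gently push the left and the right drawer of the low wooden chest fully shut, leaving the middle one half open as it is because the sample in it is drying, and then push the lid of the small dark box down until it is fully shut. Only push: do not pinch, lift or carry anything, do not shove the chest or the box along the table, and leave the other things where they are.

Things in the scene. Friction and masses are not known exactly. Their poses are not given: they have to be found in the camera images.
- chest: Low chest of pale wood with three equal drawers side by side, 150 deep (x) x 270 wide (y) x 62 high, about 2.6 kg plus 0.25 kg a drawer, standing loose on the table. Origin at the centre of its underside; its own -x axis points out of its drawer side (towards the robot), +y to its left seen from the robot. It may stand left or right of the dark box, turned by up to 0.2 rad
- drawer_left (a joint): How far the left drawer (its centre at chest y = +85.5 mm) is open, in m: 0 shut with its front flush with the chest's front, up to 0.10. It slides along the chest's -x axis against about 1.5 N of friction and stays where it is left. Starts 0.045 to 0.085 open. All drawers: front panel 78 wide x 42 high x 10 thick, its lower edge 10 above the table, with a knob in the middle
- drawer_right (a joint): The same for the right drawer (chest y = -85.5 mm)
- drawer_middle (a joint): The same for the middle drawer (chest y = 0, friction 2.5 N): starts 0.045 to 0.060 open and is to be left so; a mosaic sample is in it
- left_knob (a point): Centre of the flat outer face of the left drawer's round wooden knob: 18 mm in diameter, standing 15 mm out from the drawer front, its axis 31 mm above the table. Either the knob or the front may be pushed
- middle_knob (a point): The same point on the middle drawer's knob
- right_knob (a point): The same point on the right drawer's knob
- box: Small open box of dark wood, 110 deep (x) x 130 wide (y) x 55 high, about 1 kg, standing loose on the table, with a hinged lid. Origin at the centre of its underside; its own +x axis points to the hinge side, away from the robot. Turned by up to 0.2 rad
- lid (a joint): Opening angle of the box's lid in rad: 0 lies shut on the rim, grows as the free (near) edge rises; starts 0.7 to 1.15, leaning towards the robot from the far rim. The lid is a flat plate 112 x 130 x 8 mm, 0.12 kg, on a stiff hinge (0.14 N m) that keeps it at any angle; 1 to 2 N near its free edge moves it
- lid_hinge (a point): Middle of the hinge line, along the box's y axis at the box's far rim, 55 mm above the table, on the lid's under face; +x as the lid's own x axis (points from the free edge to the hinge), +z the outward normal of the lid's outer face
- lid_edge (a point): Middle of the lid's free edge, on its outer face (112 mm from the hinge along the lid, 8 mm outward); when shut it is 63 mm above the table at the box's near side
- pot: White ceramic pot, 60 across, 45 high, loose, standing in front of the dark box; bystander. Origin under its centre
- sample: Mosaic sample slab, 55 x 85 x 13, loose, lying on top of the chest; bystander. Origin under its centre
- nippers: Tile nippers with red handles, about 165 long, 16 high, lying on the table at the left; bystander
- jar: Glass jar, 68 across, 85 high, standing at the right; bystander. Origin under its centre
- brush: Brush lying on the table at the right; bystander
- tub: White plastic tub 110 x 150 x 60, standing at the left; bystander. Origin under its centre
Mind the look-alikes: they are no part of the job. What is meant by the box is not blue or turquoise, and is the larger of those in its own colour.

How it is judged:
On the way, in this order (a step that is already met when the one before it is completed fails the run):
1. the left and right drawers are pushed shut, the lid still open (value of joint each of drawer_left, drawer_right below 0.004 m and value of joint lid above 0.3 rad), for 0.2 s.
2. the lid is pushed shut (value of joint lid below 0.04 rad), for 0.2 s.
At the end, for the whole second after the job is handed in: Left and right drawers within 4 mm of shut, the lid within 0.04 rad of shut, the middle drawer still 33 to 73 mm open, chest and box at rest within 30 mm of where they stood, and each bystander within 30 mm of where it was, on its support (value of joint each of drawer_left, drawer_right below 0.004 m and value of joint drawer_middle between 0.033 and 0.073 m and value of joint lid below 0.04 rad and distance of each of chest, box, pot, sample, nippers, jar, brush, tub from where it was at the start of the episode below 0.03 m and linear speed of each of chest, box below 0.01 m/s); the robot touches nothing.
It fails at once if the middle drawer is pushed in or pulled out (left the range 33 to 73 mm) (not (value of joint drawer_middle between 0.033 and 0.073 m)).
It fails at once if the chest or the box is shoved more than 30 mm or lifted (distance of any of chest, box from where it was at the start of the episode above 0.03 m or height (world z) of any of chest, box above 0.012 m).
It fails at once if a drawer or the lid is pinched or pressed hard (over 35 N) (contact force between the fingers and chest above 35 N or contact force between the fingers and box above 35 N).
It fails at once if a bystander is moved more than 30 mm, lifted or knocked over (distance of any of pot, sample, nippers, jar, brush, tub from where it was at the start of the episode above 0.03 m or height (world z) of any of pot, jar, tub above 0.015 m or height (world z) of sample above 0.082 m or height (world z) of any of nippers, brush above 0.025 m).
It also fails if it takes over 64 s, if anything falls off the work surface, if the arm or the gripper's body presses on something with over 40 N, if the wrist force passes 120 N, or if a joint passes its speed limit or range.

## Working session

There is one attempt and no reset: what is moved stays moved. The work goes in short steps, Python scripts to look and compute and a shell command to move; the robot and the scene stay as the last step left them, time stands still between calls to the robot, and variables do not carry over. Pictures are saved under pics/ and viewed, at most 10 in all, crops included, and the job is handed in when it is done.

```bash
mkdir -p pics; python3 - <<'E'
from rig import robot
import cv2,numpy as np
s=robot.read_state();print(s['time_s'],s['ee_pos'],np.round(s['tool_rot'],3).tolist())
for c in('scene','top'):
    im=robot.capture(c);cv2.imwrite(f'pics/{c}0.png',im[:,:,::-1])
    i=robot.camera_info(c);print(c,i['fx'],i['cx'],i['cy'],np.round(i['R'],3).tolist(),np.round(i['t'],3))
    for n in('chest','drawer_left','left_knob','middle_knob','right_knob','box','lid','lid_edge','pot','sample','nippers','jar','brush','tub'):
        print(n,[(round(d['p'],2),np.round(d['uv']).tolist(),int(d['pixels'].sum())) for d in robot.masks_of(c,n)])
print(robot.read_state()['time_s'])
E
```

```text
0.0 [0.19876701 0.48516117 0.23047203] [[-0.925, 0.379, -0.001], [0.379, 0.925, -0.002], [-0.0, -0.002, -1.0]]
scene 594.723818801866 329.07778288632954 248.9444836470915 [[0.42, 0.907, -0.003], [0.615, -0.287, -0.734], [-0.667, 0.307, -0.679]] [-0.235 -0.282  1.902]
chest [(0.97, [290.0, 307.0], 9023), (0.55, [429.0, 260.0], 2185), (0.4, [442.0, 205.0], 455)]
drawer_left []
left_knob [(0.74, [301.0, 268.0], 627), (0.28, [240.0, 298.0], 590)]
middle_knob [(0.61, [272.0, 282.0], 466)]
right_knob [(0.6, [241.0, 297.0], 569), (0.49, [302.0, 318.0], 819), (0.19, [162.0, 296.0], 741)]
box [(0.92, [415.0, 223.0], 968), (0.8, [251.0, 237.0], 1384), (0.62, [336.0, 208.0], 1948), (0.61, [420.0, 273.0], 3537)]
lid [(0.95, [409.0, 223.0], 724), (0.92, [425.0, 258.0], 2183), (0.85, [247.0, 230.0], 812), (0.63, [336.0, 202.0], 1185)]
lid_edge [(0.9, [426.0, 260.0], 2106), (0.75, [336.0, 201.0], 1283), (0.74, [250.0, 231.0], 796), (0.61, [414.0, 221.0], 724)]
pot [(0.56, [374.0, 243.0], 477)]
sample [(0.64, [302.0, 317.0], 804)]
nippers [(0.81, [438.0, 203.0], 508), (0.2, [274.0, 284.0], 466)]
jar
[... 585 characters left out ...]
[370.0, 223.0], 634)]
box [(0.91, [228.0, 266.0], 1100), (0.72, [380.0, 301.0], 1102), (0.68, [292.0, 310.0], 1989), (0.57, [257.0, 203.0], 1998)]
lid [(0.94, [228.0, 264.0], 957), (0.94, [289.0, 309.0], 1959), (0.73, [272.0, 250.0], 325), (0.72, [379.0, 298.0], 1012), (0.66, [398.0, 221.0], 758), (0.6, [251.0, 188.0], 440)]
lid_edge [(0.97, [251.0, 188.0], 468), (0.97, [383.0, 298.0], 1024), (0.95, [225.0, 268.0], 947), (0.66, [287.0, 313.0], 1994)]
pot [(0.58, [272.0, 253.0], 340)]
sample [(0.91, [365.0, 179.0], 574)]
nippers [(0.6, [178.0, 293.0], 566)]
jar [(0.68, [181.0, 293.0], 479), (0.58, [461.0, 184.0], 607)]
brush [(0.86, [460.0, 253.0], 737)]
tub [(0.68, [157.0, 225.0], 2319)]
1.5
```

View pictures.

View pics/scene0.png

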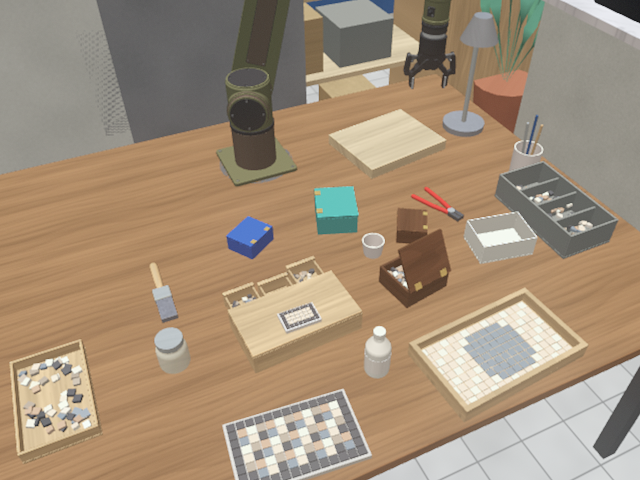

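View pics/top0.png

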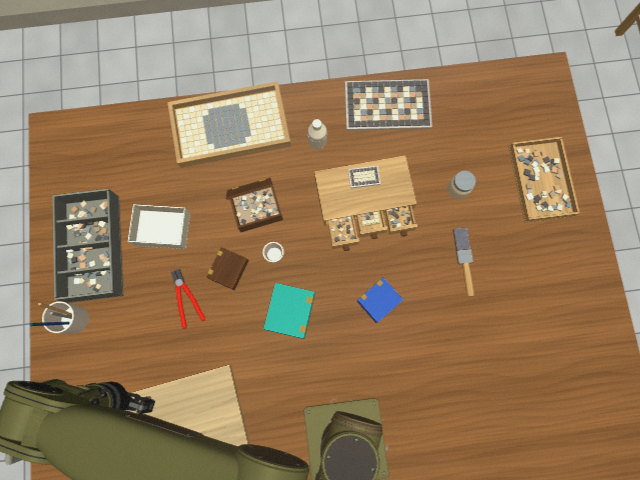

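```bash
python3 - <<'E'
import cv2,numpy as np
a=cv2.imread('pics/top0.png')[140:340,190:450];b=cv2.imread('pics/scene0.png')[180:380,200:500]
cv2.imwrite('pics/topc.png',cv2.resize(a,None,fx=3,fy=3,interpolation=cv2.INTER_CUBIC))
cv2.imwrite('pics/scenec.png',cv2.resize(b,None,fx=2.66,fy=2.66,interpolation=cv2.INTER_CUBIC))
E
```

```text
(no output)
```

View pics/topc.png

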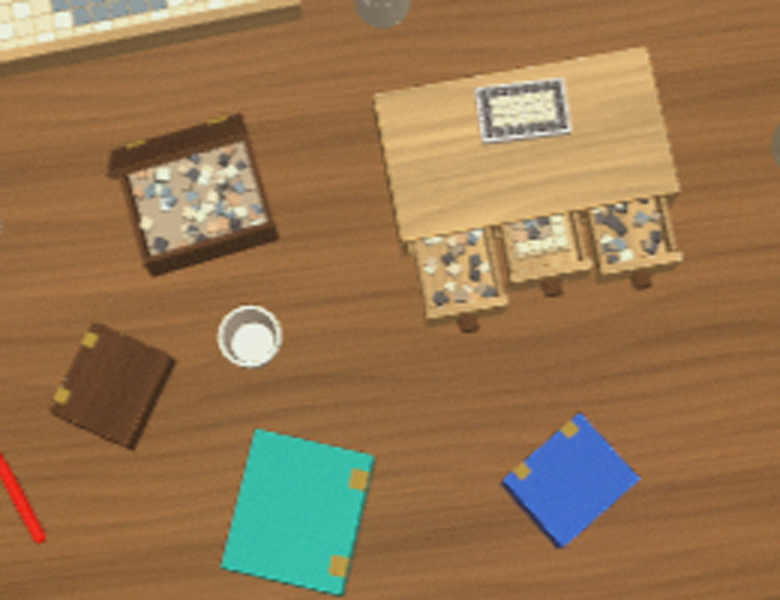

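View pics/scenec.png

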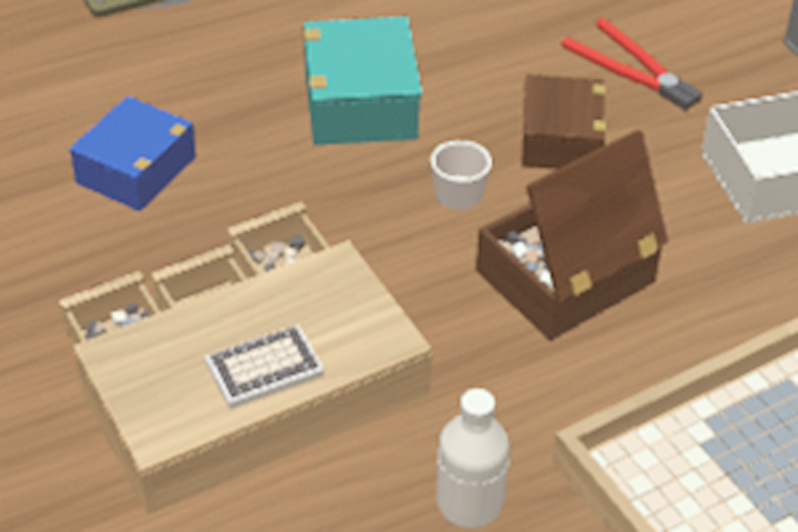

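```bash
cat > fit.py <<'E'
from rig import robot
import numpy as np
from scipy.optimize import least_squares
I={c:robot.camera_info(c) for c in('top','scene')}
def proj(c,P):
    i=I[c];q=np.array(i['R'])@np.array(P)+i['t'];return np.array([i['fx']*q[0]/q[2]+i['cx'],i['fy']*q[1]/q[2]+i['cy']])
def W(x,y,a,p):
    c,s=np.cos(a),np.sin(a);return [x+c*p[0]-s*p[1],y+s*p[0]+c*p[1],p[2]]
T=lambda u,v:('top',np.array([190+u/3,140+v/3])); S=lambda u,v:('scene',np.array([200+u/2.66,180+v/2.66]))
h=.062
chest=[(T(375,95),.075,.135,h),(T(647,47),.075,-.135,h),(T(679,192),-.075,-.135,h),(T(400,240),-.075,.135,h),
 (S(350,242),-.075,.135,h),(S(75,347),-.075,-.135,h),(S(430,350),.075,.135,h),(S(145,465),.075,-.135,h)]
dr=[(T(428,321),0,1),(T(506,305),0,-1),(T(508,285),1,1),(T(590,270),1,-1),(T(600,275),2,1),(T(681,258),2,-1),
 (S(303,205),0,1),(S(228,235),0,-1),(S(232,248),1,1),(S(152,280),1,-1),(S(142,273),2,1),(S(60,303),2,-1)]
yc=[.0855,0,-.0855]
kn=[(T(468,332),0),(T(551,295),1),(T(641,288),2)]
def f(v):
    r=[]
    for (c,m),x,y,z in chest:r+=list(proj(c,W(*v[:3],(x,y,z)))-m)
    for (c,m),k,s in dr:r+=list(proj(c,W(*v[:3],(-.075-v[3+k],yc[k]+s*.039,.052)))-m)
    return np.array(r)
if __name__=='__main__':
    for c in I:print(c,'cam at',-np.array(I[c]['R']).T@I[c]['t'])
    o=least_squares(f,[.6,-.1,0,.06,.05,.06],loss='soft_l1');print(np.round(o.x,4),'\n',np.round(f(o.x).reshape(-1,2),1).tolist())
    for (c,m),k in kn:
        p=W(*o.x[:3],(-.075-o.x[3+k]-.015,yc[k],.031));print('knob',k,np.round(p,3),np.round(proj(c,p)-m,1))
    # lid
    def lid(v,y,d,n):  # d from hinge along lid, n outward
        a=v[3];return W(*v[:3],(.055-d*np.cos(a)+n*-np.sin(a)*-1,y,.055+d*np.sin(a)+n*np.cos(a)))
    L=[(S(530,187),-.065,.112,.008),(S(640,132),.065,.112,.008),(S(665,242),.065,0,.008)]
    B=[(T(150,272),-.055,.065,.055),(T(278,238),-.055,-.065,.055),(S(478,232),-.055,-.065,.055),(S(548,337),.055,-.065,0)]
    TL=[(T(110,150),.065),(T(240,115),-.065)]
    def g(v):
        r=[]
        for (c,m),y,d,n in L:r+=list(proj(c,lid(v,y,d,n))-m)
        for (c,m),x,y,z in B:r+=list(proj(c,W(*v[:3],(x,y,z)))-m)
        return np.array(r)
    o=least_squares(g,[.6,.15,0,.9],loss='soft_l1');v=o.x
    print('box',np.round(v,4),np.round(g(v).reshape(-1,2),1).tolist())
    print('lid edge',np.round(lid(v,0,.112,.008),3))
    for y in(.065,-.065):
        print(y,[np.round((proj('top',lid(v,y,d,n))-[190,140])*3).tolist() for d,n in((0,.008),(.112,.008),(.112,0))])
    for n,(u,w),z in(('pot',(272,252),.045),('jar',(463,182),.085),('blue',(380,300),.05),('dark small',(228,268),.04),('teal',(290,311),.06)):
        q=least_squares(lambda p:proj('top',[*p,z])-[u,w],[.5,0]).x;print(n,np.round(q,3))
E
python3 fit.py
```

```text
top cam at [0.23665129 0.02623366 1.52145642]
scene cam at [ 1.54078018 -0.45105737  1.08417805]
[ 0.6873 -0.1477  0.0514  0.0751  0.0531  0.0608] 
 [[-1.3, -1.5], [-0.8, -0.9], [-0.5, -0.5], [-0.6, -0.4], [-0.8, -1.4], [-1.9, -1.9], [-0.1, -1.0], [-3.1, 0.8], [-1.6, -1.8], [-0.5, -1.2], [-0.1, -2.5], [-0.5, -2.2], [-0.7, -1.7], [-0.9, -0.7], [-0.8, -1.8], [-0.6, -3.0], [-1.2, -1.3], [-0.5, -2.6], [-0.9, -1.0], [-0.6, -1.1]]
knob 0 [ 0.518 -0.071  0.031] [-0.7 -1.3]
knob 1 [ 0.544 -0.155  0.031] [-0.6 -1.5]
knob 2 [ 0.541 -0.241  0.031] [-0.9 -1.7]
box [0.6779 0.171  0.2029 1.1279] [[0.3, 0.1], [0.1, -1.5], [-0.6, -1.2], [-1.4, -2.1], [-0.5, -5.0], [-2.1, -1.1], [-0.4, 1.1]]
lid edge [0.692 0.174 0.16 ]
0.065 [[110.0, 152.0], [105.0, 167.0], [108.0, 176.0]]
-0.065 [[239.0, 111.0], [244.0, 122.0], [247.0, 131.0]]
pot [0.534 0.137]
jar [ 0.659 -0.424]
blue [ 0.361 -0.146]
dark small [0.504 0.266]
teal [0.361 0.104]
```

```bash
python3 -m inch '{"hand":[0,0,0,0,0,0,0,0,0,0,0,0,0,0,0,0,0,0,0,0],"turn":[-1,-1,-1,-1,-0.4,0,0,0,0,0,0,0,0,0,0,0,0,0,0,0],"linear":[[0,0,0],[0,0,0],[0,0,0],[0,0,0],[0,0,0],[-0.4,-0.95,0],[-0.4,-0.95,0],[-0.4,-0.95,0],[-0.4,-0.95,0],[-0.4,-0.95,0],[-0.4,-0.95,0],[-0.4,-0.95,0],[-0.4,-0.95,0],[-0.4,-0.95,0],[-0.4,-0.95,0],[-0.4,-0.95,0],[-0.4,-0.95,0],[-0.4,-0.95,0],[-0.4,-0.95,0],[-0.4,-0.95,0]]}' 20
```

```text
time_s: 3.5
ee_pos: [0.4684, -0.0729, 0.2315]
tool_rot: [[-0.999, -0.051, 0.001], [-0.051, 0.999, 0.0], [-0.001, 0.0, -1.0]]
contact_force: [0.9, -0.4, 0.2]
gripper_width: 0.0001
gripper_force: 0.0
```

```bash
python3 - <<'E'
from rig import robot
import cv2,numpy as np
s=robot.read_state();print(s['time_s'],s['ee_pos'],np.round(s['tool_rot'],3).tolist())
im=robot.capture('wrist');cv2.imwrite('pics/w1.png',im[:,:,::-1])
i=robot.camera_info('wrist')
for n,p in(('kL',(.518,-.071,.031)),('kM',(.544,-.155,.031)),('kR',(.541,-.241,.031)),('tcp target',(.468,-.073,.03))):
    q=np.array(i['R'])@p+i['t'];print(n,i['fx']*q[:2]/q[2]+[i['cx'],i['cy']])
E
```

```text
3.5 [ 0.46842274 -0.0728998   0.23148073] [[-0.999, -0.051, 0.001], [-0.051, 0.999, 0.0], [-0.001, 0.0, -1.0]]
kL [324.71511383 256.92519358]
kM [247.19239097 275.79987488]
kR [168.55873054 269.66970765]
tcp target [325.26607232 211.07273343]
```

View pics/w1.png

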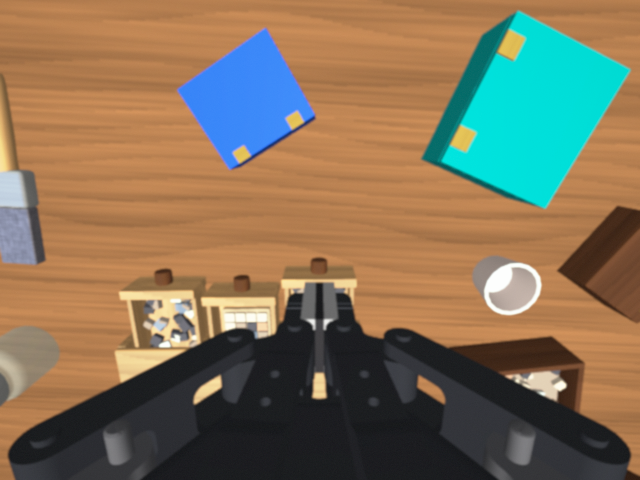

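```bash
python3 -m inch '{"hand":[0,0,0,0,0,0,0,0],"turn":[0,0,0,0,0,0,0,0],"linear":[[0,-0.08,0.9],[0,0,0.9],[0,0,0.9],[0,0,0.9],[0,0,0.9],[0,0,0.8],[0,0,0],[0,0,0]]}'
python3 -m inch '{"hand":[0,0,0,0,0,0,0,0,0,0,0,0],"turn":[0,0,0,0,0,0,0,0,0,0,0,0],"linear":[[-0.4,0,0],[-0.2,0,0],[-0.2,0,0],[-0.2,0,0],[-0.2,0,0],[-0.2,0,0],[-0.2,0,0],[-0.2,0,0],[-0.2,0,0],[-0.2,0,0],[-0.2,0,0],[-0.1,0,0]]}'
```

```text
time_s: 4.35
ee_pos: [0.4677, -0.0742, 0.0195]
tool_rot: [[-0.999, -0.051, -0.001], [-0.051, 0.999, 0.0], [0.001, 0.0, -1.0]]
contact_force: [0.4, 0.2, 0.6]
gripper_width: -0.0003
gripper_force: 0.0
time_s: 5.55
ee_pos: [0.569, -0.0691, 0.0192]
tool_rot: [[-0.999, -0.051, 0.001], [-0.051, 0.999, 0.0], [-0.001, 0.0, -1.0]]
contact_force: [-1.0, 0.7, 0.0]
gripper_width: -0.0
gripper_force: 0.8
```

```bash
python3 -m inch '{"hand":[0,0,0,0],"turn":[0,0,0,0],"linear":[[-0.07,0,0],[-0.07,0,0],[-0.06,0,0],[0,0,0]]}' | grep -E 'ee_pos|contact'
python3 -m inch '{"hand":[0,0,0],"turn":[0,0,0],"linear":[[-0.05,0,0],[0,0,0],[0,0,0]]}' | grep -E 'ee_pos|contact'
```

```text
ee_pos: [0.5763, -0.069, 0.0193]
contact_force: [-0.1, 0.1, 0.3]
ee_pos: [0.5781, -0.0689, 0.0193]
contact_force: [-0.8, 1.4, -1.9]
```

```bash
python3 -m inch '{"hand":[0,0],"turn":[0,0],"linear":[[-0.05,0,0],[0,0,0]]}' | grep -E 'ee_pos|contact'
python3 -m inch '{"hand":[0,0],"turn":[0,0],"linear":[[-0.05,0,0],[0,0,0]]}' | grep -E 'ee_pos|contact'
python3 - <<'E'
from rig import robot
import cv2
im=robot.capture('scene');a=cv2.resize(im[200:340,190:390],None,fx=2,fy=2,interpolation=2)
im=robot.capture('top');b=cv2.resize(im[140:280,300:500],None,fx=2,fy=2,interpolation=2)
cv2.imwrite('pics/chk1.png',cv2.hconcat([a,b])[:,:,::-1])
E
```

```text
ee_pos: [0.5802, -0.0688, 0.0194]
contact_force: [-0.7, -0.6, 0.2]
ee_pos: [0.5814, -0.0687, 0.0192]
contact_force: [-2.9, -0.7, 1.5]
```

View pics/chk1.png

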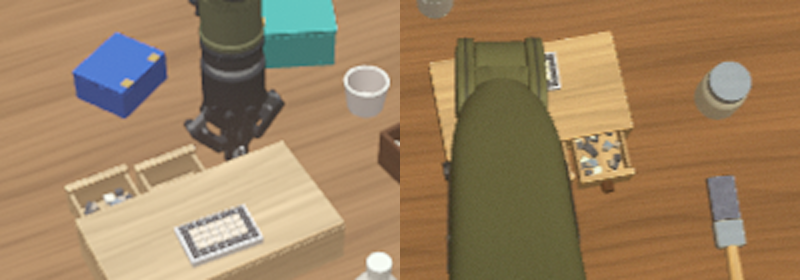

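The scene half (left) shows the fingers at about (237,150) with the left drawer gone in behind the chest front; middle and right drawers are unchanged.

```bash
python3 -m inch '{"hand":[0,0],"turn":[0,0],"linear":[[-0.04,0,0],[0,0,0]]}' | grep -E 'ee_pos|contact'
python3 -m inch '{"hand":[0,0],"turn":[0,0],"linear":[[-0.04,0,0],[0,0,0]]}' | grep -E 'ee_pos|contact'
```

```text
ee_pos: [0.5814, -0.0686, 0.0192]
contact_force: [-6.5, -2.4, 5.2]
ee_pos: [0.5814, -0.0686, 0.019]
contact_force: [-9.6, -1.2, 6.6]
```

```bash
python3 -m inch '{"hand":[0,0,0,0,0,0,0,0,0,0,0],"turn":[0,0,0,0,0,0,0,0,0,0,0],"linear":[[0.5,0,0],[1,0,0],[1,0,0],[0,-0.75,0],[0,-0.75,0],[0,-0.7,0],[0,-0.7,0],[0,-0.7,0],[0,-0.68,0],[0,0,0],[0,0,0]]}' | grep -E 'ee_pos|contact'
python3 -m inch '{"hand":[0,0,0,0,0,0,0,0,0,0,0,0],"turn":[0,0,0,0,0,0,0,0,0,0,0,0],"linear":[[-0.4,0,0],[-0.2,0,0],[-0.2,0,0],[-0.2,0,0],[-0.2,0,0],[-0.2,0,0],[-0.2,0,0],[-0.2,0,0],[-0.2,0,0],[-0.1,0,0],[-0.1,0,0],[0,0,0]]}'| grep -E 'ee_pos|contact'
```

```text
ee_pos: [0.4949, -0.2451, 0.0194]
contact_force: [0.0, 0.1, 0.1]
ee_pos: [0.5829, -0.2403, 0.0194]
contact_force: [-0.1, 0.2, 0.5]
```

```bash
python3 -m inch '{"hand":[0,0],"turn":[0,0],"linear":[[-0.1,0,0],[0,0,0]]}' | grep -E 'ee_pos|contact'
python3 -m inch '{"hand":[0,0],"turn":[0,0],"linear":[[-0.06,0,0],[0,0,0]]}' | grep -E 'ee_pos|contact'
python3 -m inch '{"hand":[0,0],"turn":[0,0],"linear":[[-0.04,0,0],[0,0,0]]}' | grep -E 'ee_pos|contact'
```

```text
ee_pos: [0.5865, -0.2401, 0.0195]
contact_force: [0.4, -0.3, -0.2]
ee_pos: [0.5886, -0.2399, 0.0195]
contact_force: [-1.2, -0.6, 1.0]
ee_pos: [0.5901, -0.2397, 0.0194]
contact_force: [-0.9, -0.1, 0.8]
```

```bash
python3 -m inch '{"hand":[0,0],"turn":[0,0],"linear":[[-0.05,0,0],[0,0,0]]}' | grep -E 'ee_pos|contact'
python3 -m inch '{"hand":[0,0],"turn":[0,0],"linear":[[-0.05,0,0],[0,0,0]]}' | grep -E 'ee_pos|contact'
python3 -m inch '{"hand":[0,0],"turn":[0,0],"linear":[[-0.05,0,0],[0,0,0]]}' | grep -E 'ee_pos|contact'
```

```text
ee_pos: [0.5915, -0.2395, 0.0193]
contact_force: [-1.8, -0.7, 2.0]
ee_pos: [0.5915, -0.2394, 0.0192]
contact_force: [-7.6, -1.4, 4.9]
ee_pos: [0.5915, -0.2394, 0.0191]
contact_force: [-9.6, -2.2, 7.3]
```

```bash
python3 -m inch '{"hand":[0,0,0,0,0,0,0,0],"turn":[0,0,0,0,0,0,0,0],"linear":[[0.4,0,0],[0.5,0,0],[0,0,-1],[0,0,-1],[0,0,-1],[0,0,-1],[0,0,-1],[0,0,-0.8]]}' | grep -E 'ee_pos|contact'
python3 -m inch '{"hand":[0,0,0,0,0,0,0,0,0,0,0,0,0,0,0],"turn":[0,0,0,0,0,0,0,0,0,0,0,-1,-0.5,0,0],"linear":[[-0.45,0.94,0],[-0.45,0.94,0],[-0.45,0.94,0],[-0.45,0.94,0],[-0.45,0.94,0],[-0.45,0.94,0],[-0.45,0.94,0],[-0.45,0.94,0],[-0.45,0.94,0],[-0.45,0.94,0],[-0.45,0.94,0],[0,0,0],[0,0,0],[0,0,0],[0,0,0]]}'
python3 - <<'E'
from rig import robot
import cv2
im=robot.capture('scene');a=cv2.resize(im[180:330,220:470],None,fx=3,fy=3,interpolation=2)
cv2.imwrite('pics/chk2.png',a[:,:,::-1])
E
```

```text
ee_pos: [0.5612, -0.241, 0.2543]
contact_force: [0.8, -0.1, 0.5]
time_s: 12.95
ee_pos: [0.7367, 0.1825, 0.2513]
tool_rot: [[-0.98, -0.199, 0.0], [-0.199, 0.98, 0.001], [-0.001, 0.001, -1.0]]
contact_force: [-0.2, 0.1, 0.3]
gripper_width: 0.0001
gripper_force: 0.0
```

View pics/chk2.png

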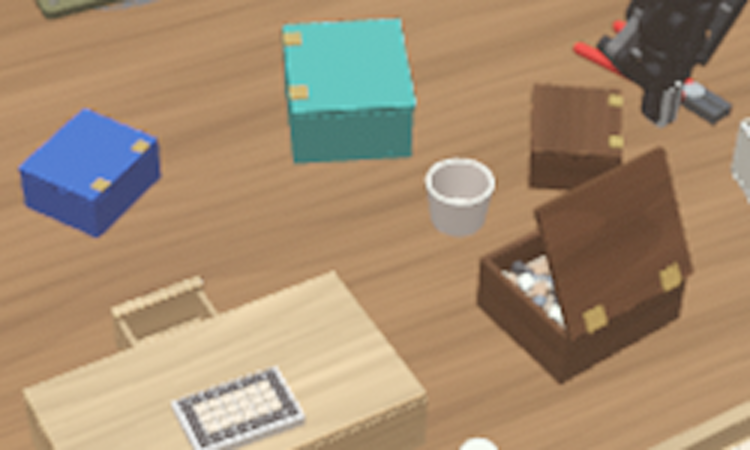

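The scene crop shows the left and right drawers shut, the middle one open at (165,310), the dark lid open with its free edge from (540,212) to (662,150), and the closed fingers at (660,110).

```bash
python3 - <<'E'
from fit import *
P=lambda p:np.round((proj('scene',p)-[220,180])*3).tolist()
print('tip',P([.7367,.1825,.2513]),'lower',P([.71,.177,.144]))
v=[.6779,.171,.2029,1.1279]
L=lambda y,d,n,a:W(*v[:3],(.055-d*np.cos(a)+n*np.sin(a),y,.055+d*np.sin(a)+n*np.cos(a)))
for a in(1.0,1.07,1.13,1.2):
  print(a,[P(L(y,d,.008,a)) for y,d in((-.065,.112),(.065,.112),(.065,0),(-.065,0))])
for z in(0,.055):print(z,[P(W(*v[:3],(x,y,z))) for x,y in((-.055,-.065),(.055,-.065),(.055,.065))])
E
```

```text
tip [657.0, 117.0] lower [615.0, 205.0]
1.0 [[527.0, 208.0], [650.0, 142.0], [688.0, 268.0], [569.0, 338.0]]
1.07 [[533.0, 209.0], [656.0, 143.0], [688.0, 269.0], [569.0, 339.0]]
1.13 [[539.0, 211.0], [662.0, 145.0], [688.0, 269.0], [569.0, 339.0]]
1.2 [[546.0, 214.0], [669.0, 147.0], [688.0, 270.0], [569.0, 340.0]]
0 [[469.0, 305.0], [557.0, 383.0], [673.0, 314.0]]
0.055 [[473.0, 258.0], [563.0, 337.0], [681.0, 267.0]]
```

```bash
python3 -m inch '{"hand":[0,0,0,0,0,0,0],"turn":[0,0,0,0,0,0,0],"linear":[[0,0,0.9],[0,0,0.85],[0,0,0.77],[0,0,0],[0.4,0,0.05],[0.3,0,0.1],[0,0,0]]}' | grep -E 'ee_pos|contact'
python3 -m inch '{"hand":[0,0,0,0,0,0],"turn":[0,0,0,0,0,0],"linear":[[0.14,0,0.06],[0.13,0,0.07],[0.2,0,0.13],[0.17,0,0.17],[0.17,0,0.17],[0,0,0]]}' | grep -E 'ee_pos|contact'
```

```text
ee_pos: [0.7085, 0.1762, 0.1466]
contact_force: [0.0, 0.2, 0.4]
ee_pos: [0.6763, 0.1699, 0.12]
contact_force: [-0.2, -0.6, 0.9]
```

```bash
python3 -m inch '{"hand":[0,0,0,0,0],"turn":[0,0,0,0,0],"linear":[[0.2,0,0.13],[0.12,0,0.2],[0.12,0,0.2],[0.1,0,0.22],[0,0,0]]}' | grep -E 'ee_pos|contact'
python3 - <<'E'
from rig import robot
import cv2
im=robot.capture('scene');a=cv2.resize(im[180:330,220:470],None,fx=3,fy=3,interpolation=2)
cv2.imwrite('pics/chk3.png',a[:,:,::-1])
E
```

```text
ee_pos: [0.6544, 0.1653, 0.0885]
contact_force: [0.0, -0.4, 0.5]
```

View pics/chk3.png

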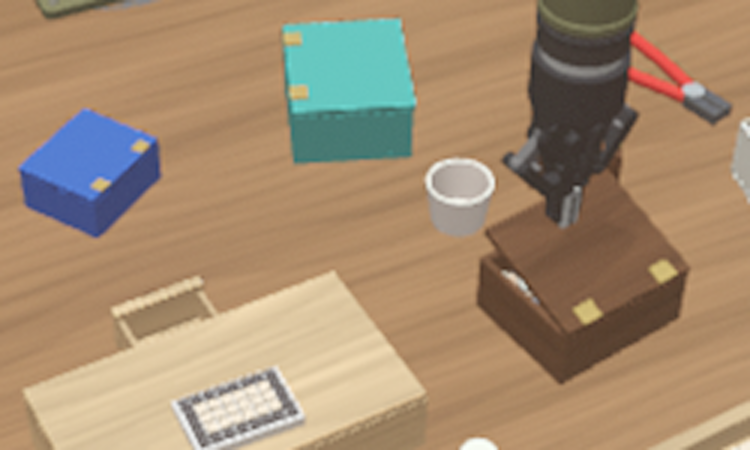

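The crop shows the fingertips at (567,222) pressing on the lid, which is now about 0.3 rad open; nothing else has moved. Next I push it the rest of the way.

```bash
python3 -m inch '{"hand":[0,0,0,0],"turn":[0,0,0,0],"linear":[[0.07,0,0.2],[0.04,0,0.2],[0,0,0.1],[0,0,0]]}' | grep -E 'ee_pos|contact'
python3 -m inch '{"hand":[0,0],"turn":[0,0],"linear":[[0,0,0.08],[0,0,0]]}' | grep -E 'ee_pos|contact'
python3 -m inch '{"hand":[0,0],"turn":[0,0],"linear":[[0,0,0.06],[0,0,0]]}' | grep -E 'ee_pos|contact'
```

```text
ee_pos: [0.651, 0.1646, 0.0693]
contact_force: [-0.1, 0.5, 0.1]
ee_pos: [0.6518, 0.1648, 0.067]
contact_force: [-0.3, -0.2, -0.8]
ee_pos: [0.6519, 0.1648, 0.0648]
contact_force: [0.6, -0.0, -0.2]
```

```bash
python3 -m inch '{"hand":[0,0],"turn":[0,0],"linear":[[0,0,0.06],[0,0,0]]}' | grep -E 'ee_pos|contact'
python3 -m inch '{"hand":[0,0],"turn":[0,0],"linear":[[0,0,0.05],[0,0,0]]}' | grep -E 'ee_pos|contact'
```

```text
ee_pos: [0.652, 0.1649, 0.0631]
contact_force: [-0.9, -0.2, 3.9]
ee_pos: [0.6521, 0.1649, 0.0629]
contact_force: [-4.4, -2.0, 13.4]
```

Hard stop at z = 0.063, the height of the shut lid. I lift off and check.

```bash
python3 -m inch '{"hand":[0,0,0,0,0,0,0,0,0,0,0,0,0],"turn":[0,0,0,0,0,0,0,0,0,0,0,0,0],"linear":[[0,0,0],[0,0,-0.3],[0,0,-1],[0,0,-1],[0,0,-1],[0,0,-1],[0.8,0,-0.5],[1,0.3,0],[1,0.3,0],[1,0.3,0],[1,0.3,0],[0,0,0],[0,0,0]]}' | grep -E 'time|ee_pos|contact'
python3 - <<'E'
from rig import robot
import cv2
im=robot.capture('scene');a=cv2.resize(im[180:380,200:480],None,fx=1.4,fy=1.4,interpolation=2)
im=robot.capture('top');b=cv2.resize(im[140:340,190:470],None,fx=1.4,fy=1.4,interpolation=2)
cv2.imwrite('pics/chk4.png',cv2.hconcat([a,b])[:,:,::-1])
E
```

```text
time_s: 17.35
ee_pos: [0.4538, 0.1737, 0.2531]
contact_force: [0.0, 0.2, 0.0]
```

View pics/chk4.png

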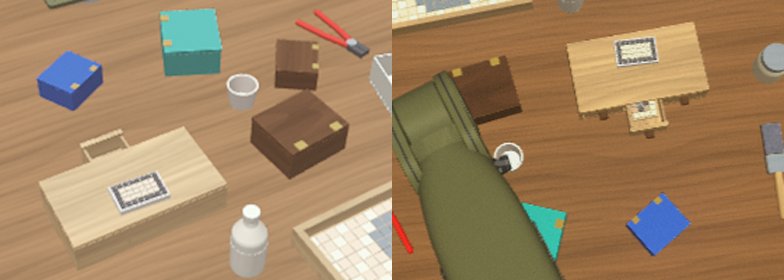

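The lid is flat at (298,125). Both outer drawers are shut, with only their knobs showing at (607,118) and (685,100). The middle drawer is still half open, and everything else is in place.

```bash
python3 -c "
from rig import robot
print(robot.close_job())"
```

```text
the job is handed in; nothing more can be done
None
```

The job is handed in: the left and right drawers and the dark box's lid are pushed fully shut, the middle drawer is still half open, and the last pictures show nothing else moved; the hand-in returned no verdict.

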